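# Weigh whole lemons into the saucepan and clip on the pan thermometer

## Task

We are making whole-fruit marmalade. Lift the glass lid off the saucepan that stands on the kitchen scale (the scale is zeroed with the bare pan) and set it down gently, knob up, on the worktop; then put lemons into the pan one at a time until the needle has reached 400 g, the long stroke opposite zero, and not one lemon more once it is past it. Then take the thermometer off the mug by squeezing its sprung clip and clip it on the pan's rim, stem inside the pan, pushed down until its saddle sits on the rim; do not knock against the jar and the shaker behind the scale.

Things in the scene. Friction and masses are not known exactly. Their poses are not given: they have to be found in the camera images.
- scale: white kitchen scale standing fast on the worktop, 60 mm high, with a sloping round dial (diameter 100 mm) at its own -x end, facing up and to the robot. Origin on the worktop under the pan's axis; own x points from dial to pan; housing x = -205 to +85, y = +-90 mm. The platform sinks 2 mm for each 100 g and bottoms at 17 mm
- needle (a joint): scale needle, rad, clockwise from zero (the boldest stroke, at the dial's upper end next to the pan): a full turn, 2 pi, is 800 g, so 400 g is pi, the needle pointing straight away from the pan. 0 with the bare pan; all that lies in, on or presses on the pan moves it, settled within 1 s. Strokes each 20 g, long ones each 100 g
- pan: steel saucepan, outer diameter 176 mm, wall 3 mm, 105 mm high; it stays on the scale's platform. Origin at the centre of its underside, 84 mm over the worktop when the scale reads 0; inner floor 4 mm higher; z up. Two loop handles at its own +y and -y sides, 78 mm up, 64 mm wide, reaching 117 mm from the axis
- pan_rim (a point): centre of the pan's mouth, at the height of the rim's top edge (189 mm over the worktop when the scale reads 0)
- lid: glass lid, 361 g, diameter 182 mm, 64 mm high, with a round knob on top (diameter 37 mm, from 36 to 64 mm above the origin). Origin at the centre of its underside, z up through the knob; on the pan its origin lies 6 mm below the rim, on the worktop about 2 mm below the surface. There is free worktop for it on the left, between the scale, the mug and the robot
- thermo: steel pan thermometer with a sprung clip like a clothes-peg, 70 g. Origin at the underside of its saddle, the point that sits on top of a rim; z up; own x along the rim, own +y to the stem's side, the inside of the vessel. Black display head beside the handles, x = 14 to 46, y = 9 to 39 mm, top 24 mm above the origin. At the start it sits on the mug's rim
- clip_grip (a point): midway between the clip's two flat upright handles, 45 mm above the thermometer's origin: the place to squeeze along its own y. Handles 22 mm wide in x, tops 60 mm above the origin; let go they splay, 52 mm apart over the tops, 42 mm at this point; squeezed (7 N; grip with 30 N or more) until parallel, 20 mm over both
- stem_tip (a point): lower end of the thermometer's stem, which is 4 mm thick and hangs at its own x = 24, y = 20 mm down to 58 mm below its origin
- clip_in (a joint): the jaw on the stem's side, rad: 0 shut, about 0.05 on the pan's wall, 0.38 squeezed fully open; springs shut when let go. Jaws are 20 mm wide, their tips 22 mm below the thermometer's origin, up to 24 mm apart when open
- clip_out (a joint): the other jaw, likewise. Let go by fingers that draw back as they open, the clip may creep up some mm unless it is held pressed on the rim (the scale gives about 2 mm per N)
- mug: green stoneware mug, outer diameter 85, 94 mm high, standing fast; origin under it, 18 mm off its axis (the axis is at own y = +18 mm); handle towards own -y; the thermometer starts on the rim across from the handle, stem in the mug
- tray: flat wooden tray standing fast to the right of the scale, 360 (own x) x 260 mm, floor 6 mm thick, rim 15 mm high and 8 mm thick; origin under its centre; the lemons start on it, lying
- lemon_0: whole lemon, 78 long x 55 x 56 mm, 80 to 130 g, each different; some lemons may be absent. Origin on its skin at the middle of one long side (its underside while it lies as at the start); its centre is 28 mm from the origin along its own z; own x = its long axis. Rolls a little if pushed. Starts lying on the tray
- lemon_1: whole lemon, 78 long x 55 x 56 mm, 80 to 130 g, each different; some lemons may be absent. Origin on its skin at the middle of one long side (its underside while it lies as at the start); its centre is 28 mm from the origin along its own z; own x = its long axis. Rolls a little if pushed. Starts lying on the tray
- lemon_2: whole lemon, 78 long x 55 x 56 mm, 80 to 130 g, each different; some lemons may be absent. Origin on its skin at the middle of one long side (its underside while it lies as at the start); its centre is 28 mm from the origin along its own z; own x = its long axis. Rolls a little if pushed. Starts lying on the tray
- lemon_3: whole lemon, 78 long x 55 x 56 mm, 80 to 130 g, each different; some lemons may be absent. Origin on its skin at the middle of one long side (its underside while it lies as at the start); its centre is 28 mm from the origin along its own z; own x = its long axis. Rolls a little if pushed. Starts lying on the tray
- lemon_4: whole lemon, 78 long x 55 x 56 mm, 80 to 130 g, each different; some lemons may be absent. Origin on its skin at the middle of one long side (its underside while it lies as at the start); its centre is 28 mm from the origin along its own z; own x = its long axis. Rolls a little if pushed. Starts lying on the tray
- lemon_5: whole lemon, 78 long x 55 x 56 mm, 80 to 130 g, each different; some lemons may be absent. Origin on its skin at the middle of one long side (its underside while it lies as at the start); its centre is 28 mm from the origin along its own z; own x = its long axis. Rolls a little if pushed. Starts lying on the tray
- sugar_jar: bystander behind the scale: glass jar with black lid, 70 x 70 x 145 mm, origin under its centre
- shaker: bystander behind the scale: small glass shaker with grey top, 44 x 44 x 90 mm, origin under its centre
Not all that is in view belongs to the job. What is shaped like the lemon_2 but blue or turquoise is not meant.

How it is judged:
By the outcome, as a careful person would: the job done as asked, in the order asked, and still so for the second after the job is handed in, with the robot touching nothing.
Of lemon_0, lemon_1, lemon_2, lemon_3, lemon_4, lemon_5 only 5 to 6 are there at a start; the rules pass over those that are not, and their reading is None.
At some moment in a run one of lemon_0, lemon_1, lemon_2, lemon_3, lemon_4, lemon_5 may be knocked a few centimetres aside while the robot is not near it.
It also fails if it takes over 210 s, if anything falls off the work surface, if the arm or the gripper's body presses on something with over 40 N, if the wrist force passes 120 N, or if a joint passes its speed limit or range.

## Robot

A 6-joint arm with a two-finger parallel gripper is mounted at the origin on the work surface; the furniture and walls round the work are solid. World frame = base frame: x ahead of the robot, y to its left, z up, the work surface at z = 0. Lengths are in m, angles in rad, forces in N, time in s.
With the tool pointing down it reaches from about 0.375 to 0.9 m from the base axis. Payload 3.1 kg.
Tool frame: the origin (TCP) lies on the centre line of the jaws, within the pads' length; the fingertips stand robot.tip_reach ahead of it and the grasp point (between the pads) lies 8 mm behind it (robot.tip_reach is the distance from the TCP to the fingertips, in m); z points along the fingers, y is the line along which they close (so a half turn about z gives the same grasp; the last joint's range is limited). The gripper opens to 87 mm and grips with 3 to 60 N. Pads are 19 mm wide; open, the fingers measure 117 mm over their backs; the gripper's body (75 mm by 190 mm) begins 51 mm behind the grasp point.
Start: joints at [1.147, 0.527, 1.433, -0, 1.181, -0.178], TCP at [0.152, 0.606, 0.234] pointing down, gripper open.
Joint ranges: [-3.08, 3.08], [-0.75, 2.2], [0.22, 2.44], [-1.43, 4.57], [0, 2.65], [-2.85, 2.85]. Speed limits (rad/s): [2.79, 2.79, 3.14, 3.14, 3.14, 3.14].

## Interface

Orientations are given as a unit quaternion [x, y, z, w].
In Python, from rig import robot gives the robot as it stands.
- The arm moves only by the tool jog_arm, never from a script. Its argument "motion" is one flat list of numbers, 7 for each row, row after row: the shift along the tool's x, y, z scaled (see below), then the turn, a rotation vector about the tool's x, y, z scaled (see below), then the gripper's target within -1 to 1 (shut at 1, half-way at 0, fully open at -1). In form: [x, y, z, rx, ry, rz, hand, x, y, z, rx, ry, rz, hand, ...]. A call has 1 to 12 rows; each row shifts and turns the commanded pose from where the row before left it, along the tool's axes as they then stand; what a row does not reach is not made up. The controller multiplies each number of a shift by 4 cm and each number of a turn by 4 degrees. A row lasts 1/8 s, in which the tool goes at most 62.5 mm and 10.7 degrees, less where a joint would pass 70% of its speed; a pose out of reach is approached as far as the arm can. A call with a number of a shift or a turn outside -1 to 1 is refused whole. A call with a gripper value outside its range is refused whole. The fingers move at their own pace and stop on an object; "grip_force" is the grip in N (left out, the last holds). Time passes only in rows, so rows that do not move let the fingers close. It gives the time, the measured TCP pose, the force, the opening and the grip force at its end, in the units of the state.
- robot.get_obs(): the state, without advancing time (a new reading comes with each control period).
- robot.camera(name): name is "scene" or "top"; returns the picture (384x512x3 uint8, blue, green, red); there is no depth.
- robot.calibration(name): a dict with "fx", "fy", "cx", "cy" (pixels), "R" (3x3) and "t" (3): a world point X has camera coordinates R X + t. Camera axes: x right, y down, z forward; pixel columns grow to the right and rows downward; lengths in m; the calibration is good to about 2 mm. A picture is of the moment at which its call begins. calibration takes no time and is no camera call.
- robot.hand_in(): hands the job in; it is judged then, once.
The state is a dict: "time": time; "q": joint angles; "joint_velocities": joint speeds; "joint_torque": joint torques, N m; "position": TCP position; "tool_rot": TCP orientation; "ft_force": force on the tool from outside, world axes, zero at the start; "moment": the same for the moment, N m; "grip_width": finger opening in m; "grip_force": force on a finger pad.
Only numpy, scipy, OpenCV 4.12 (cv2) and the standard library are available. Lean on these libraries where they do the work, as an engineer would, in place of code of your own. Each camera call takes 0.05 s, during which the arm holds its last target. There are 200 camera calls.

## Working session

There is one attempt and no reset: what is moved stays moved. The work goes in short steps, Python scripts to look and compute and a tool call to move; the robot and the scene stay as the last step left them, time stands still between calls to the robot, and variables do not carry over. Pictures are saved under pics/ and viewed, at most 14 in all, crops included, and the job is handed in when it is done.

Besides the shell and the picture viewer there is one more tool, called after "Request:" as name(argument=value, ...), one argument or row to a line, values as JSON. jog_arm: Moves the arm, as the interface text tells. Shifts and turns lie within -1 to 1; 1 stands for 4 cm of shift or 4 degrees of turn. Its arguments: {"type":"object","properties":{"motion":{"type":"array","items":{"type":"number"}},"grip_force":{"type":"number"}},"required":["motion"]}

```bash
mkdir -p pics; ls; cat > h.py <<'E'
import numpy as np,cv2
from rig import robot
from scipy.spatial.transform import Rotation as Ro
def ray(c,u,v):
    k=robot.calibration(c);R=np.array(k['R']);t=np.array(k['t'])
    d=R.T@np.array([(u-k['cx'])/k['fx'],(v-k['cy'])/k['fy'],1]);return -R.T@t,d
def onz(c,u,v,z):
    o,d=ray(c,u,v);return o+d*(z-o[2])/d[2]
def tri(a,b):
    (o1,d1),(o2,d2)=ray(*a),ray(*b)
    A=np.stack([d1,-d2],1);s=np.linalg.lstsq(A,o2-o1,rcond=None)[0]
    p,q=o1+d1*s[0],o2+d2*s[1];return (p+q)/2,np.linalg.norm(p-q)
def proj(c,X):
    k=robot.calibration(c);p=np.array(k['R'])@np.array(X)+np.array(k['t']);return np.array([k['fx']*p[0]/p[2]+k['cx'],k['fy']*p[1]/p[2]+k['cy']])
E
python3 - <<'E'
from h import *
for c in('scene','top'):
    im=robot.camera(c);cv2.imwrite(f'pics/{c}0.png',im)
    cv2.imwrite(f'pics/{c}0b.png',cv2.resize(im,(784,588),interpolation=cv2.INTER_CUBIC))
    k=robot.calibration(c);R=np.array(k['R']);print(c,k['fx'],k['cx'],k['cy'],-R.T@np.array(k['t']),R[2])
o=robot.get_obs();print(o,robot.tip_reach)
print(Ro.from_quat(o['tool_rot']).as_matrix().round(3))
E
```

```text
pics
scene 477.7636456752468 264.6696082084755 191.9842693566409 [-0.52219692 -0.59262938  1.40082569] [ 0.58951796  0.32593147 -0.73907865]
top 443.120310667823 257.46030259789325 192.6837264459512 [ 0.33978818 -0.01347568  1.4564965 ] [ 0.13150784 -0.02085209 -0.9910958 ]
{'time': 0.1, 'q': array([ 1.14647828e+00,  5.28337162e-01,  1.43378554e+00, -3.15704424e-05,
        1.18138873e+00, -1.78477921e-01]), 'joint_velocities': array([ 0.00077565, -0.00153131, -0.00260108,  0.00050808, -0.00097624,
        0.00081613]), 'joint_torque': array([-1.68280444e-04, -4.40990567e+01, -1.77149856e+01,  6.35394920e-02,
        5.33543411e-02, -5.00885903e-05]), 'position': array([0.1518053 , 0.60562284, 0.23268799]), 'tool_rot': array([ 1.22604739e-01,  9.92455116e-01, -9.20474050e-04, -2.70859761e-04]), 'ft_force': array([-0.29159546, -0.41262879,  0.04320254]), 'moment': array([0.00487416, 0.05483125, 0.02478811]), 'grip_force': 0.0, 'grip_width': 0.08730310582772004} 0.011
[[-0.97   0.243 -0.001]
 [ 0.243  0.97  -0.002]
 [ 0.    -0.002 -1.   ]]
```

View pics/scene0b.png

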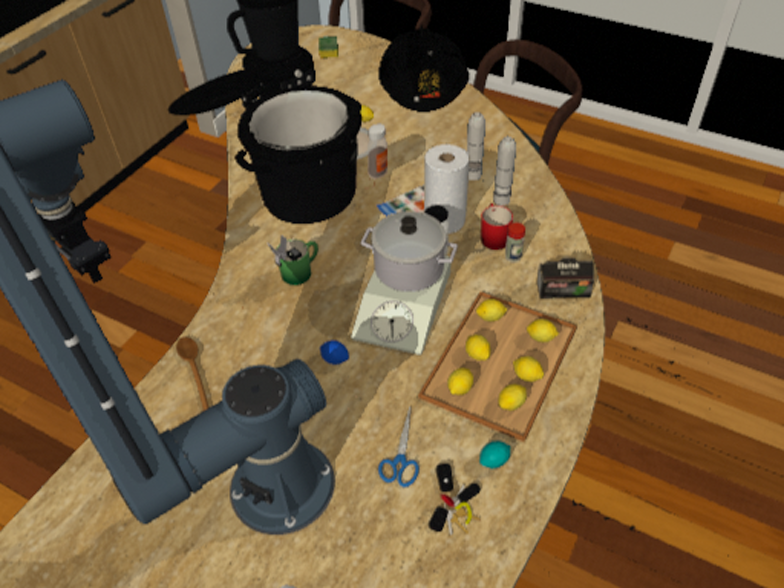

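View pics/top0b.png

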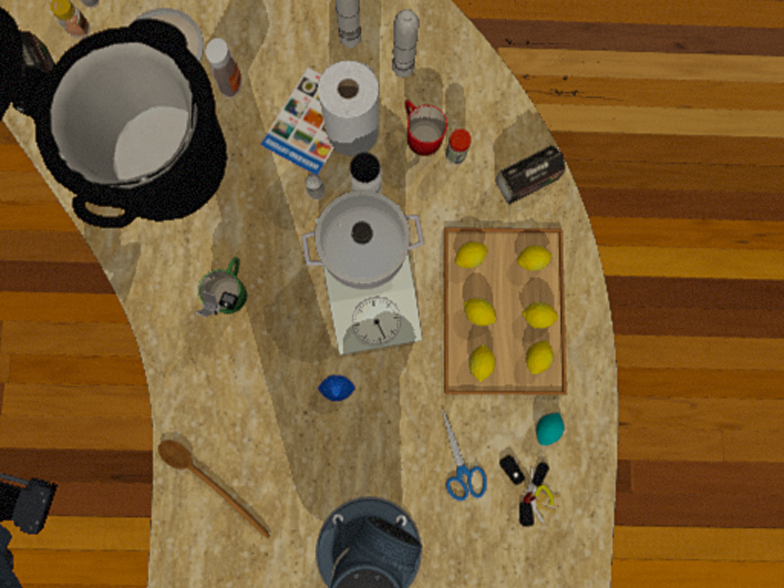

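```bash
python3 - <<'E'
from h import *
I={c:cv2.imread(f'pics/{c}0.png') for c in('scene','top')}
def blobs(c,lo,hi,box,mn=40):
    h=cv2.cvtColor(I[c],cv2.COLOR_BGR2HSV);m=cv2.inRange(h,lo,hi)
    x0,y0,x1,y1=[int(b/1.53125) for b in box];z=np.zeros_like(m);z[y0:y1,x0:x1]=m[y0:y1,x0:x1]
    n,l,s,ce=cv2.connectedComponentsWithStats(z)
    return [(ce[i],s[i]) for i in range(1,n) if s[i][4]>=mn],l
Y=((20,120,90),(35,255,255))
T,l=blobs('top',*Y,(440,220,570,400));S,_=blobs('scene',*Y,(420,285,580,440))
for ce,s in T:
    best=min(((tri(('top',*ce),('scene',*q)),q) for q,_ in S),key=lambda a:a[0][1]+abs(a[0][0][2]-.035))
    i=l[int(ce[1]),int(ce[0])];ys,xs=np.where(l==i)
    P=np.array([onz('top',x,y,.034)[:2] for x,y in zip(xs,ys)]);w,V=np.linalg.eigh(np.cov(P.T));v=V[:,1]
    print('lemon',ce.round(),s[4],best[0][0].round(3),round(best[0][1],4),'ang',np.degrees(np.arctan2(v[1],v[0])).round(),(4*np.sqrt(w)).round(3))
D=((0,0,0),(180,255,75))
for c,b in(('top',(335,215,390,250)),('scene',(385,210,430,245)),('top',(190,280,245,320)),('scene',(270,235,315,285))):
    for ce,s in blobs(c,*D,b,8)[0]:print('dark',c,ce.round(1),s)
out=np.hstack([cv2.resize(I['top'][168:212,122:166],(390,390),interpolation=3),cv2.resize(I['scene'][145:190,172:217],(390,390),interpolation=3)])
cv2.imwrite('pics/mug.png',out)
E
```

```text
lemon [307. 166.] 297 [ 0.619 -0.204  0.035] 0.0028 ang 121.0 [0.055 0.075]
lemon [349. 168.] 302 [ 0.615 -0.339  0.036] 0.0029 ang 103.0 [0.057 0.075]
lemon [313. 203.] 317 [ 0.498 -0.223  0.034] 0.0029 ang 58.0 [0.058 0.074]
lemon [352. 206.] 322 [ 0.493 -0.351  0.034] 0.0026 ang 86.0 [0.058 0.075]
lemon [352. 233.] 317 [ 0.404 -0.349  0.036] 0.0039 ang 155.0 [0.056 0.076]
lemon [314. 237.] 317 [ 0.39  -0.227  0.035] 0.0036 ang 173.0 [0.056 0.075]
dark top [236.  151.7] [230 145  13  14 151]
dark scene [266.5 146.5] [262 141  10  12 102]
dark top [152.3 195.8] [143 182  17  23 176]
dark scene [191.6 165.9] [187 162  10   9  57]
dark scene [196.2 177.7] [184 165  21  21 183]
```

View pics/mug.png

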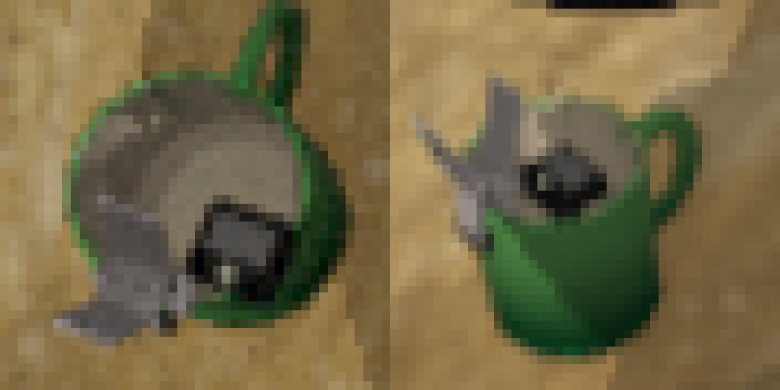

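```bash
python3 - <<'E'
from h import *
t=lambda x,y:('top',122+x/8.864,168+y/8.864)
s=lambda x,y:('scene',172+(x-390)/8.667,145+y/8.667)
for n,a,b in(('head',t(247,250),s(567,178)),('inner top',t(122,204),s(500,80)),('outer top',t(72,332),s(420,122))):print(n,tri(a,b))
print('knob',tri(('top',236,151),('scene',266.3,146)))
m=onz(*t(188,198),.094);print('mug axis',m)
hd=onz(*t(275,25),.06);print('handle outer',hd,np.degrees(np.arctan2(*(hd-m)[1::-1])))
print('dial',onz('top',377/1.531,321/1.531,.05))
for n,u,v in(('hL',306,250),('hR',420,230)):print(n,onz('top',u/1.531,v/1.531,.165))
for n,u,v in(('blueL',336,388),('spoon',175,455),('corner',338,352),('cornerR',420,340)):print(n,onz('top',u/1.531,v/1.531,.02))
E
```

```text
head (array([0.49856378, 0.28563249, 0.11419426]), np.float64(0.002303517012194446))
inner top (array([0.50808691, 0.32070992, 0.15066053]), np.float64(0.004471256120932783))
outer top (array([0.46459749, 0.33261498, 0.15681204]), np.float64(0.003250417473647964))
knob (array([0.61969445, 0.02561701, 0.22542954]), np.float64(0.003970696903681958))
mug axis [0.51932137 0.31052408 0.094     ]
handle outer [0.58719184 0.29099461 0.06      ] -16.05296943848871
dial [ 0.47100692 -0.00850204  0.05      ]
hL [0.59468246 0.13152311 0.165     ]
hR [ 0.64001703 -0.08824577  0.165     ]
blueL [0.33102742 0.07397465 0.02      ]
spoon [0.18764769 0.39998904 0.02      ]
corner [0.40629661 0.0721969  0.02      ]
cornerR [ 0.43552292 -0.10048104  0.02      ]
```

Request:
jog_arm(
  motion=[0,0,-0.42,0,0,-0.88,-1,0,0,-0.42,0,0,-0.88,-1,0,0,-0.42,0,0,-0.88,-1,0,0,-0.42,0,0,-0.88,-1,-0.73,-0.91,0,0,0,0,-1,-0.73,-0.91,0,0,0,0,-1,-0.73,-0.91,0,0,0,0,-1,-0.73,-0.91,0,0,0,0,-1,-0.73,-0.91,0,0,0,0,-1,-0.73,-0.91,0,0,0,0,-1,-0.73,-0.91,0,0,0,0,-1,-0.73,-0.91,0,0,0,0,-1],
  grip_force=25,
)

```text
time: 1.6
position: [0.3861, 0.3136, 0.3005]
tool_rot: [-0.0, 1.0, -0.0, -0.0]
ft_force: [0.1, 1.4, 0.9]
grip_width: 0.0871
grip_force: 0.0
```

Request:
jog_arm(
  motion=[-0.73,-0.91,0,0,0,0,-1,-0.73,-0.91,0,0,0,0,-1,-0.73,-0.91,0,0,0,0,-1,-0.73,-0.91,0,0,0,0,-1,-0.73,-0.91,0,0,0,0,-1,-0.73,-0.91,0,0,0,0,-1,-0.73,-0.91,0,0,0,0,-1,-0.73,-0.91,0,0,0,0,-1,0,0,0,0,0,0,-1,0,0,0,0,0,0,-1],
)

```text
time: 2.85
position: [0.6184, 0.024, 0.3]
tool_rot: [0.0, 1.0, 0.0, -0.001]
ft_force: [-0.5, -0.4, 0.0]
grip_width: 0.087
grip_force: 0.0
```

Request:
jog_arm(
  motion=[0,0,0.65,0,0,0,-1,0,0,0.65,0,0,0,-1,0,0,0.65,0,0,0,-1,0,0,0,0,0,0,-1,0,0,0,0,0,0,0.2,0,0,0,0,0,0,0.2,0,0,0,0,0,0,1,0,0,0,0,0,0,1,0,0,0,0,0,0,1,0,0,0,0,0,0,1],
  grip_force=25,
)

```text
time: 4.1
position: [0.6191, 0.024, 0.2227]
tool_rot: [0.0, 1.0, 0.0, -0.0]
ft_force: [-1.0, 0.1, -0.0]
grip_width: 0.0364
grip_force: 25.0
```

Request:
jog_arm(
  motion=[0,0,-0.3,0,0,0,1,0,0,-0.5,0,0,0,1,0,0,-0.7,0,0,0,1,0,0,-0.8,0,0,0,1,0,0,-0.7,0,0,0,1,0.35,0.29,0,0,0,0,1,0.7,0.58,0,0,0,0,1,0.8,0.66,0,0,0,0,1,0.9,0.74,0,0,0,0,1,0.9,0.74,0,0,0,0,1,0.8,0.66,0,0,0,0,1,0.7,0.58,0,0,0,0,1],
)

```text
time: 5.6
position: [0.4091, 0.1947, 0.3411]
tool_rot: [-0.0, 1.0, -0.0, -0.002]
ft_force: [0.4, -0.3, -3.1]
grip_width: 0.0363
grip_force: 25.0
```

Request:
jog_arm(
  motion=[0.33,0.28,0,0,0,0,1,0,0,0.4,0,0,0,1,0,0,0.8,0,0,0,1,0,0,1,0,0,0,1,0,0,1,0,0,0,1,0,0,1,0,0,0,1,0,0,1,0,0,0,1,0,0,0.8,0,0,0,1,0,0,0.6,0,0,0,1,0,0,0.4,0,0,0,1,0,0,0,0,0,0,1,0,0,0,0,0,0,1],
)

```text
time: 7.1
position: [0.4005, 0.205, 0.063]
tool_rot: [0.0, 1.0, 0.0, 0.0]
ft_force: [0.1, -0.2, -3.4]
grip_width: 0.0365
grip_force: 25.0
```

Slow descent to contact.

Request:
jog_arm(
  motion=[0,0,0.1,0,0,0,1,0,0,0.1,0,0,0,1,0,0,0.07,0,0,0,1,0,0,0.05,0,0,0,1,0,0,0.04,0,0,0,1,0,0,0,0,0,0,1,0,0,0,0,0,0,1],
)

```text
time: 7.98
position: [0.4001, 0.205, 0.0484]
tool_rot: [0.0, 1.0, 0.0, 0.0]
ft_force: [0.6, 0.5, -3.4]
grip_width: 0.0366
grip_force: 25.0
```

Request:
jog_arm(
  motion=[0,0,0.03,0,0,0,1,0,0,0.03,0,0,0,1,0,0,0.03,0,0,0,1,0,0,0,0,0,0,1],
)

```text
time: 8.48
position: [0.4001, 0.205, 0.045]
tool_rot: [-0.0, 1.0, 0.0, 0.0]
ft_force: [-0.4, 0.6, 0.3]
grip_width: 0.0361
grip_force: 25.0
```

Request:
jog_arm(
  motion=[0,0,0,0,0,0,-1,0,0,0,0,0,0,-1,0,0,0,0,0,0,-1,0,0,0,0,0,0,-1,0,0,-0.5,0,0,0,-1,0,0,-1,0,0,0,-1,0,0,-1,0,0,0,-1,0,0,-1,0,0,0,-1,0,0,-1,0,0,0,-1,0,0,-1,0,0,0,-1,0,0,-0.9,0,0,0,-1,0,0,0,0,0,0,-1],
)

```text
time: 9.98
position: [0.4015, 0.2054, 0.3034]
tool_rot: [-0.0, 1.0, 0.001, 0.003]
ft_force: [-0.1, -0.0, 0.6]
grip_width: 0.0871
grip_force: 0.0
```

```bash
cat >> h.py <<'E'
def lemons(name=None):
    im=robot.camera('top')
    if name: cv2.imwrite(name,im)
    m=cv2.inRange(cv2.cvtColor(im,cv2.COLOR_BGR2HSV),(20,120,90),(35,255,255));m[:,:288]=0;m[:,375:]=0;m[:140]=0;m[262:]=0
    n,l,s,ce=cv2.connectedComponentsWithStats(m)
    for i in range(1,n):
        if s[i][4]<60: continue
        ys,xs=np.where(l==i);P=np.array([onz('top',x,y,.034)[:2] for x,y in zip(xs,ys)]);w,V=np.linalg.eigh(np.cov(P.T));v=V[:,1]
        print('lemon',s[i][4],onz('top',*ce[i],.034)[:2].round(3),'close',(np.degrees(np.arctan2(v[1],v[0]))%180-90).round())
    return im
def st():
    o=robot.get_obs();R=Ro.from_quat(o['tool_rot']).as_matrix()
    print('t',o['time'],'p',o['position'].round(4),'yaw',np.degrees(np.arctan2(R[1,1],R[0,1])).round(1),'q',o['q'].round(2),'F',o['ft_force'].round(1),'w',round(o['grip_width'],4));return o
def plan(x,y,z,yaw=None):
    o=robot.get_obs();R=Ro.from_quat(o['tool_rot']).as_matrix();d=R.T@(np.array([x,y,z])-o['position'])/.04
    c=np.degrees(np.arctan2(R[1,1],R[0,1]));r=0 if yaw is None else -((yaw-c+90)%180-90)/4
    print('shift',d.round(2),'turn rz',round(r,2),'(world frame shift then turn)')
E
python3 - <<'E'
from h import *
st();im=lemons('pics/top1.png')
cv2.imwrite('pics/top1b.png',cv2.resize(im[100:270,100:380],(784,476),interpolation=3))
plan(.39,-.227,.12,83)
E
```

```text
t 9.975 p [0.4015 0.2054 0.3034] yaw 90.0 q [ 0.22  0.2   1.76  0.    1.18 -1.35] F [-0.1 -0.   0.6] w 0.0871
lemon 301 [ 0.62  -0.205] close 31.0
lemon 304 [ 0.617 -0.34 ] close 12.0
lemon 319 [ 0.498 -0.224] close -33.0
lemon 321 [ 0.494 -0.352] close -4.0
lemon 328 [ 0.405 -0.351] close 65.0
lemon 316 [ 0.391 -0.229] close 82.0
shift [  0.27 -10.8    4.53] turn rz 1.75 (world frame shift then turn)
```

View pics/top1b.png

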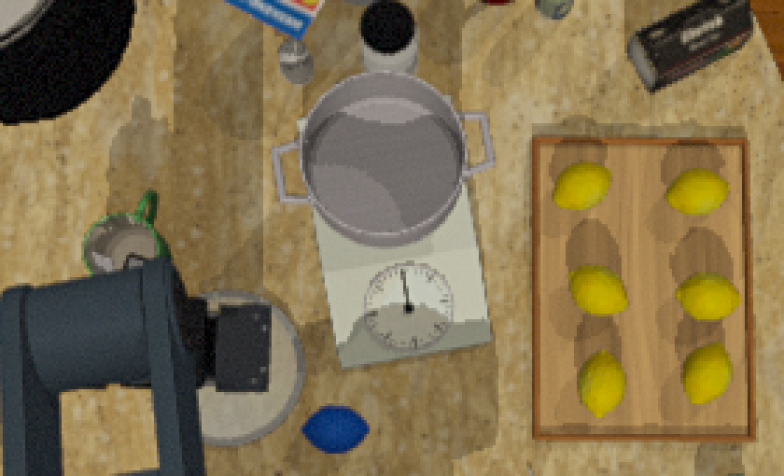

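Request:
jog_arm(
  motion=[0,-0.6,0,0,0,0,-1,0,-1,0,0,0,0,-1,0,-1,0,0,0,0,-1,0,-1,0,0,0,0,-1,0,-1,0,0,0,0,-1,0,-1,0,0,0,0,-1,0,-1,0,0,0,0,-1,0,-1,0,0,0,0,-1,0.06,-1,0,0,0,0,-1,0.1,-1,0.5,0,0,0,-1,0.1,-0.8,0.8,0,0,0,-1,0,-0.46,0.5,0,0,0,-1],
  grip_force=20,
)

```text
time: 11.52
position: [0.3879, -0.2297, 0.2259]
tool_rot: [0.001, 1.0, 0.002, -0.002]
ft_force: [0.6, 0.4, -1.0]
grip_width: 0.087
grip_force: 0.0
```

Request:
jog_arm(
  motion=[0,0,0.8,0,0,1,-0.8,0,0,1,0,0,1,-0.8,0,0,1,0,0,0,-0.8,0,0,1,0,0,0,-0.8,0,0,0.8,0,0,0,-0.8,0,0,0.4,0,0,0,-0.8,0,0,0,0,0,0,-0.8,0,0,0,0,0,0,1,0,0,0,0,0,0,1,0,0,0,0,0,0,1,0,0,0,0,0,0,1],
)

```text
time: 12.9
position: [0.3898, -0.2296, 0.0294]
tool_rot: [0.07, 0.998, -0.0, 0.0]
ft_force: [-0.4, 0.8, 3.9]
grip_width: 0.054
grip_force: 18.2
```

```bash
python3 - <<'E'
from h import *
st()
# pan rim from first-lid-off pic: bright/edge points on ring via two handles & extents
im=cv2.imread('pics/top1.png');g=cv2.cvtColor(im,6)
c=proj('top',(.619,.024,.189));pts=[]
for a in np.radians(np.arange(0,360,3)):
    r=np.arange(.070,.105,.0005);P=[proj('top',(.619+q*np.cos(a),.024+q*np.sin(a),.189)) for q in r]
    M=np.array(P,np.float32)[None];v=cv2.remap(cv2.GaussianBlur(im,(0,0),.7).astype(np.float32),M[...,0],M[...,1],1)[0]
    sat=v.max(1)-v.min(1);
    k=np.where(sat>22)[0];k=k[r[k]>.08]
    if len(k): pts.append((np.degrees(a),r[k[0]]))
pts=np.array(pts);A=np.radians(pts[:,0]);X=np.stack([.619+pts[:,1]*np.cos(A),.024+pts[:,1]*np.sin(A)],1)
ok=np.ones(len(X),bool)
for _ in range(6):
    s=np.linalg.lstsq(np.c_[2*X[ok],np.ones(ok.sum())],(X[ok]**2).sum(1),rcond=None)[0];R=np.sqrt(s[2]+s[0]**2+s[1]**2)
    e=np.hypot(*(X-s[:2]).T)-R;ok=abs(e)<max(.0015,np.median(abs(e))*2)
print('rim',s[:2],R,ok.sum(),len(X));print(pts[::6].round(3).tolist())
E
```

```text
t 12.9 p [ 0.3898 -0.2296  0.0294] yaw 82.0 q [-0.78  0.69  2.01  0.    0.44 -2.21] F [-0.4  0.8  3.9] w 0.054Traceback (most recent call last):
  File "<stdin>", line 7, in <module>
  File "h.py", line 14, in proj
    k=robot.calibration(c);p=np.array(k['R'])@np.array(X)+np.array(k['t']);return np.array([k['fx']*p[0]/p[2]+k['cx'],k['fy']*p[1]/p[2]+k['cy']])
ValueError: time passes only in moves, steps and waits
```

```bash
sed -i '1i import functools' h.py; cat >> h.py <<'E'
class _R:
    pass
_cal=functools.lru_cache(robot.calibration.__func__ if False else robot.calibration)
def ray(c,u,v):
    k=_cal(c);R=np.array(k['R']);t=np.array(k['t'])
    d=R.T@np.array([(u-k['cx'])/k['fx'],(v-k['cy'])/k['fy'],1]);return -R.T@t,d
def proj(c,X):
    k=_cal(c);p=np.array(k['R'])@np.array(X)+np.array(k['t']);return np.array([k['fx']*p[0]/p[2]+k['cx'],k['fy']*p[1]/p[2]+k['cy']])
def pan(phi,r=.044,P=(.619,.024)):
    a=np.radians(phi);return P[0]+r*np.cos(a),P[1]+r*np.sin(a)
E
sed -i '/^class _R/,/^    pass/d;s/robot.calibration.__func__ if False else //' h.py
cat > rim.py <<'E'
from h import *
def rim(im,z=.189,c0=(.619,.024),cam='top'):
    im=cv2.GaussianBlur(im,(0,0),.7).astype(np.float32);pts=[]
    for a in np.radians(np.arange(0,360,3)):
        r=np.arange(.070,.105,.0005);M=np.array([proj(cam,(c0[0]+q*np.cos(a),c0[1]+q*np.sin(a),z)) for q in r],np.float32)[None]
        v=cv2.remap(im,M[...,0],M[...,1],1)[0];g=np.abs(np.diff(v,axis=0)).sum(1)
        k=np.where(g[20:]>.5*g[20:].max())[0];pts.append((np.degrees(a),r[20+k[-1]]))
    pts=np.array(pts);A=np.radians(pts[:,0]);X=np.stack([c0[0]+pts[:,1]*np.cos(A),c0[1]+pts[:,1]*np.sin(A)],1)
    best=None
    rng=np.random.default_rng(0)
    f=lambda X:(lambda s:(s[0],s[1],np.sqrt(s[2]+s[0]**2+s[1]**2)))(np.linalg.lstsq(np.c_[2*X,np.ones(len(X))],(X**2).sum(1),rcond=None)[0])
    for _ in range(500):
        s=f(X[rng.choice(len(X),3,False)]);ok=abs(np.hypot(X[:,0]-s[0],X[:,1]-s[1])-s[2])<.0012
        if abs(s[2]-.088)<.004 and (best is None or ok.sum()>best.sum()):best=ok
    print('rim',np.round(f(X[best]),4),best.sum(),len(X))
E
python3 - <<'E'
from rim import *
rim(cv2.imread('pics/top1.png'));rim(cv2.imread('pics/top1.png'),.189,(.619,.024),'top')
plan(*pan(165),.30,75)
E
```

```text
rim [0.6046 0.022  0.0868] 37 120
rim [0.6046 0.022  0.0868] 37 120
shift [-3.71  7.2  -6.77] turn rz 1.75 (world frame shift then turn)
```

Request:
jog_arm(
  motion=[0,0,-0.4,0,0,0,1,0,0,-0.8,0,0,0,1,0,0,-1,0,0,0,1,0,0,-1,0,0,0,1,0,0,-1,0,0,0,1,0,0,-1,0,0,0,1,0,0,-0.8,0,0,0,1,0,0,-0.5,0,0,0,1],
)

```text
time: 13.9
position: [0.3896, -0.2294, 0.2904]
tool_rot: [0.07, 0.998, -0.001, 0.001]
ft_force: [-0.0, 0.2, -1.7]
grip_width: 0.0539
grip_force: 18.2
```

Request:
jog_arm(
  motion=[-0.2,0.4,0,0,0,0,1,-0.4,0.8,0,0,0,0,1,-0.5,0.9,0,0,0,0,1,-0.5,1,0,0,0,0,1,-0.5,1,0,0,0,0,1,-0.5,1,0,0,0,0,1,-0.5,0.9,0,0,0,0,1,-0.4,0.8,0,0,0,0,1,-0.21,0.4,0,0,0,0.88,1,0,0,0.5,0,0,0.87,1,0,0,0.8,0,0,0,1,0,0,0.8,0,0,0,1],
)

```text
time: 15.4
position: [0.5762, 0.0353, 0.2038]
tool_rot: [0.13, 0.991, -0.0, -0.0]
ft_force: [-0.4, 0.3, -1.7]
grip_width: 0.0545
grip_force: 18.2
```

Request:
jog_arm(
  motion=[0,0,0.8,0,0,0,1,0,0,0.6,0,0,0,1,0,0,0.35,0,0,0,1,0,0,0,0,0,0,1,0,0,0,0,0,0,1],
)

```text
time: 16.02
position: [0.5774, 0.0351, 0.1356]
tool_rot: [0.131, 0.991, -0.0, 0.001]
ft_force: [0.7, -0.0, -0.9]
grip_width: 0.0547
grip_force: 18.2
```

```bash
python3 - <<'E'
from h import *
st();im=robot.camera('top');im2=robot.camera('scene');cv2.imwrite('pics/t2.png',im);cv2.imwrite('pics/s2.png',im2)
cv2.imwrite('pics/v2.png',np.hstack([cv2.resize(im[110:240,190:300],(338,400),interpolation=3),cv2.resize(im2[110:240,220:330],(338,400),interpolation=3)]))
E
```

```text
t 16.025 p [0.5774 0.0351 0.1356] yaw 75.0 q [-0.13  0.59  1.64 -0.    0.9  -1.44] F [ 0.7 -0.  -0.9] w 0.0547
```

View pics/v2.png

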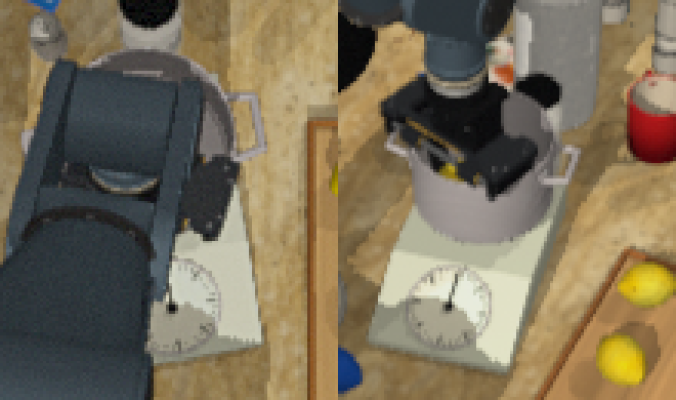

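Request:
jog_arm(
  motion=[0,0,0,0,0,0,-0.45,0,0,0,0,0,0,-0.45,0,0,0,0,0,0,-0.45,0,0,-0.3,0,0,0,-0.45,0,0,-0.7,0,0,0,-0.45,0,0,-1,0,0,0,-0.45,0,0,-1,0,0,0,-0.6,0,0,-1,0,0,0,-0.8],
)

```text
time: 17.12
position: [0.5765, 0.0352, 0.297]
tool_rot: [0.131, 0.991, 0.0, 0.001]
ft_force: [0.2, 0.5, -0.3]
grip_width: 0.0729
grip_force: 0.0
```

```bash
python3 - <<'E'
from h import *
st();lemons('pics/t3.png')
plan(.405,-.351,.29,65)
E
```

```text
t 17.125 p [0.5765 0.0352 0.297 ] yaw 75.0 q [-0.13  0.4   1.48  0.    1.27 -1.44] F [ 0.2  0.5 -0.3] w 0.0729
lemon 305 [ 0.62  -0.205] close 33.0
lemon 305 [ 0.617 -0.34 ] close 12.0
lemon 318 [ 0.498 -0.224] close -31.0
lemon 632 [ 0.466 -0.351] close 87.0
shift [  1.73 -10.45   0.29] turn rz 2.5 (world frame shift then turn)
```

```bash
python3 - <<'E'
from h import *
plan(.62,-.205,.297,33)
E
```

```text
shift [-2.52 -5.53  0.17] turn rz 10.5 (world frame shift then turn)
```

Request:
jog_arm(
  motion=[-0.2,-0.43,0,0,0,0,-0.5,-0.32,-0.7,0,0,0,0,-0.5,-0.4,-0.9,0,0,0,0,-0.5,-0.4,-0.9,0,0,0,0,-0.5,-0.4,-0.9,0,0,0,0,-0.5,-0.4,-0.9,0,0,0,0,-0.5,-0.3,-0.6,0,0,0,0,-0.5,-0.1,-0.2,0,0,0,0.9,-0.5,0,0,0.3,0,0,1,-0.5,0,0,0.6,0,0,1,-0.5,0,0,0.6,0,0,1,-0.5,0,0,0.6,0,0,1,-0.5],
)

```text
time: 18.68
position: [0.6162, -0.2047, 0.2092]
tool_rot: [0.298, 0.954, 0.0, -0.001]
ft_force: [0.3, 0.1, -0.1]
grip_width: 0.0651
grip_force: 0.0
```

Request:
jog_arm(
  motion=[0,0,0.8,0,0,1,-0.5,0,0,0.8,0,0,1,-0.5,0,0,0.8,0,0,1,-0.5,0,0,0.8,0,0,1,-0.5,0,0,0.7,0,0,1,-0.5,0,0,0.4,0,0,0.6,-0.5,0,0,0.18,0,0,0,-0.5,0,0,0,0,0,0,-0.5,0,0,0,0,0,0,1,0,0,0,0,0,0,1,0,0,0,0,0,0,1],
)

```text
time: 20.05
position: [0.6173, -0.2049, 0.0324]
tool_rot: [0.477, 0.879, -0.0, 0.001]
ft_force: [0.0, 0.1, 2.7]
grip_width: 0.0533
grip_force: 18.9
```

Request:
jog_arm(
  motion=[0,0,-0.4,0,0,0,1,0,0,-0.8,0,0,0,1,0,0,-1,0,0,0,1,0,0,-1,0,0,0,1,0,0,-1,0,0,0,1,0,0,-1,0,0,0,1,0,0,-0.8,0,0,0,1,0,0,-0.6,0,0,0,1],
)

```text
time: 21.05
position: [0.6166, -0.2045, 0.2985]
tool_rot: [0.477, 0.879, -0.0, 0.001]
ft_force: [0.7, 1.2, -1.8]
grip_width: 0.0532
grip_force: 18.9
```

```bash
python3 - <<'E'
from h import *
st();plan(*pan(345),.297,75);plan(*pan(255),.297,-15)
im=robot.camera('top');im2=robot.camera('scene');cv2.imwrite('pics/t4.png',im);cv2.imwrite('pics/s4.png',im2)
cv2.imwrite('pics/v4.png',np.hstack([cv2.resize(im[110:250,190:370],(514,400),interpolation=3),cv2.resize(im2[120:240,240:320],(267,400),interpolation=3)]))
E
```

```text
t 21.05 p [ 0.6166 -0.2045  0.2985] yaw 33.0 q [-0.49  0.5   1.29 -0.    1.35 -1.07] F [ 0.7  1.2 -1.8] w 0.0532
shift [3.94 3.9  0.03] turn rz -10.5 (world frame shift then turn)
shift [4.02 2.34 0.03] turn rz 12.0 (world frame shift then turn)
```

View pics/v4.png

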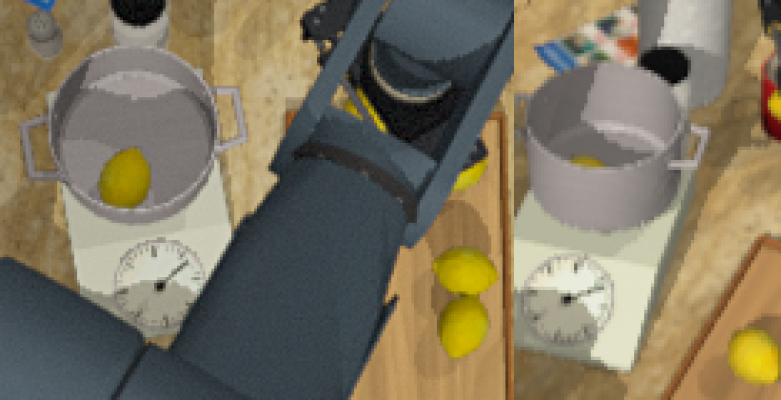

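Request:
jog_arm(
  motion=[0.2,0.2,0,0,0,0,1,0.5,0.5,0,0,0,0,1,0.7,0.7,0,0,0,0,1,0.8,0.7,0,0,0,0,1,0.7,0.7,0,0,0,0,1,0.6,0.6,0,0,0,0,1,0.3,0.3,0,0,0,0,1,0.14,0.2,0,0,0,-0.5,1,0,0,0,0,0,-1,1,0,0,0,0,0,-1,1,0,0,0,0,0,-1,1,0,0,0,0,0,-1,1],
)

```text
time: 22.65
position: [0.6616, 0.0113, 0.2951]
tool_rot: [0.333, 0.943, -0.0, -0.0]
ft_force: [0.1, -0.5, -1.5]
grip_width: 0.0532
grip_force: 18.9
```

Request:
jog_arm(
  motion=[0,0,0.3,0,0,-1,1,0,0,0.4,0,0,-1,1,0,0,0.6,0,0,-1,1,0,0,0.7,0,0,-1,1,0,0,0.7,0,0,-1,1,0,0,0.7,0,0,-1,1,0,0,0.4,0,0,0,1,0,0,0.2,0,0,0,1,0,0,0,0,0,0,1,0,0,0,0,0,0,1],
)

```text
time: 23.9
position: [0.6626, 0.0124, 0.1367]
tool_rot: [0.131, 0.991, -0.0, 0.001]
ft_force: [0.8, 0.5, -1.8]
grip_width: 0.0535
grip_force: 18.9
```

```bash
python3 - <<'E'
from h import *
st();p=onz('top',233.8,172.3,.12)-[.619,.024,0];print('lemon1',p,np.degrees(np.arctan2(p[1],p[0])),np.hypot(*p[:2]))
E
```

```text
t 23.9 p [0.6626 0.0124 0.1367] yaw 75.0 q [-0.15  0.69  1.42 -0.    1.04 -1.46] F [ 0.8  0.5 -1.8] w 0.0535
lemon1 [-0.04077016  0.00808242  0.12      ] 168.78686842553083 0.041563582373210825
```

Request:
jog_arm(
  motion=[0,0,0,0,0,0,-0.45,0,0,0,0,0,0,-0.45,0,0,0,0,0,0,-0.45,0,0,-0.3,0,0,0,-0.45,0,0,-0.7,0,0,0,-0.45,0,0,-1,0,0,0,-0.45,0,0,-1,0,0,0,-0.6,0,0,-1,0,0,0,-0.6],
)

```text
time: 24.9
position: [0.6617, 0.0125, 0.2979]
tool_rot: [0.131, 0.991, -0.0, 0.001]
ft_force: [0.7, 0.2, -0.5]
grip_width: 0.0687
grip_force: 0.0
```

```bash
python3 - <<'E'
from h import *
st();lemons('pics/t5.png');plan(.498,-.224,.297,-32)
E
```

```text
t 24.9 p [0.6617 0.0125 0.2979] yaw 75.0 q [-0.15  0.52  1.26 -0.    1.36 -1.46] F [ 0.7  0.2 -0.5] w 0.0687
lemon 305 [ 0.617 -0.341] close 12.0
lemon 320 [ 0.498 -0.224] close -31.0
lemon 634 [ 0.466 -0.351] close 87.0
shift [ 2.5  -6.78  0.15] turn rz -18.25 (world frame shift then turn)
```

Request:
jog_arm(
  motion=[0.1,-0.3,0,0,0,0,-0.5,0.3,-0.8,0,0,0,0,-0.5,0.35,-0.95,0,0,0,0,-0.5,0.35,-0.95,0,0,0,0,-0.5,0.35,-0.95,0,0,0,0,-0.5,0.35,-0.95,0,0,0,0,-0.5,0.35,-0.95,0,0,0,0,-0.5,0.25,-0.65,0,0,0,0,-0.5,0.1,-0.28,0,0,0,0.75,-0.5,0,0,0,0,0,1,-0.5,0,0,0,0,0,1,-0.5,0,0,0,0,0,1,-0.5],
)

```text
time: 26.45
position: [0.4945, -0.2228, 0.2948]
tool_rot: [0.261, 0.965, 0.001, -0.001]
ft_force: [-0.3, -0.2, 0.2]
grip_width: 0.0654
grip_force: 0.0
```

Request:
jog_arm(
  motion=[0,0,0,0,0,1,-0.5,0,0,0,0,0,1,-0.5,0,0,0,0,0,1,-0.5,0,0,0,0,0,1,-0.5,0,0,0,0,0,1,-0.5,0,0,0,0,0,1,-0.5,0,0,0,0,0,1,-0.5,0,0,0,0,0,1,-0.5,0,0,0,0,0,1,-0.5,0,0,0,0,0,1,-0.5,0,0,0,0,0,1,-0.5,0,0,0,0,0,1,-0.5],
)

```text
time: 27.95
position: [0.4946, -0.2227, 0.2948]
tool_rot: [0.631, 0.776, 0.0, -0.001]
ft_force: [-0.2, -0.4, -0.4]
grip_width: 0.0655
grip_force: 0.0
```

Request:
jog_arm(
  motion=[0,0,0.3,0,0,1,-0.5,0,0,0.6,0,0,1,-0.5,0,0,0.7,0,0,1,-0.5,0,0,0.7,0,0,1,-0.5,0,0,0.7,0,0,1,-0.5,0,0,0.7,0,0,1,-0.5,0,0,0.7,0,0,1,-0.5,0,0,0.7,0,0,1,-0.5,0,0,0.7,0,0,1,-0.5,0,0,0.5,0,0,1,-0.5,0,0,0.28,0,0,1,-0.5,0,0,0,0,0,0,-0.5],
)

```text
time: 29.45
position: [0.4941, -0.2225, 0.0311]
tool_rot: [0.875, 0.485, -0.001, -0.002]
ft_force: [-0.1, 0.8, 0.0]
grip_width: 0.065
grip_force: 0.0
```

Request:
jog_arm(
  motion=[0,0,0,0,0,0,1,0,0,0,0,0,0,1,0,0,0,0,0,0,1,0,0,-0.4,0,0,0,1,0,0,-0.8,0,0,0,1,0,0,-1,0,0,0,1,0,0,-1,0,0,0,1,0,0,-1,0,0,0,1,0,0,-1,0,0,0,1,0,0,-0.8,0,0,0,1,0,0,-0.6,0,0,0,1],
)

```text
time: 30.82
position: [0.4946, -0.2233, 0.2991]
tool_rot: [0.875, 0.485, 0.0, 0.001]
ft_force: [-0.1, 0.6, -0.5]
grip_width: 0.0542
grip_force: 20.0
```

```bash
python3 - <<'E'
from h import *
st();plan(*pan(255),.297,-15)
im=robot.camera('top');im2=robot.camera('scene');cv2.imwrite('pics/t6.png',im);cv2.imwrite('pics/s6.png',im2)
cv2.imwrite('pics/v6.png',np.hstack([cv2.resize(im[110:250,190:370],(514,400),interpolation=3),cv2.resize(im2[120:240,240:320],(267,400),interpolation=3)]))
E
```

```text
t 30.825 p [ 0.4946 -0.2233  0.2991] yaw -32.0 q [-0.63  0.34  1.56 -0.    1.24 -0.07] F [-0.1  0.6 -0.5] w 0.0542
shift [ 5.84 -0.32  0.05] turn rz -4.25 (world frame shift then turn)
```

View pics/v6.png

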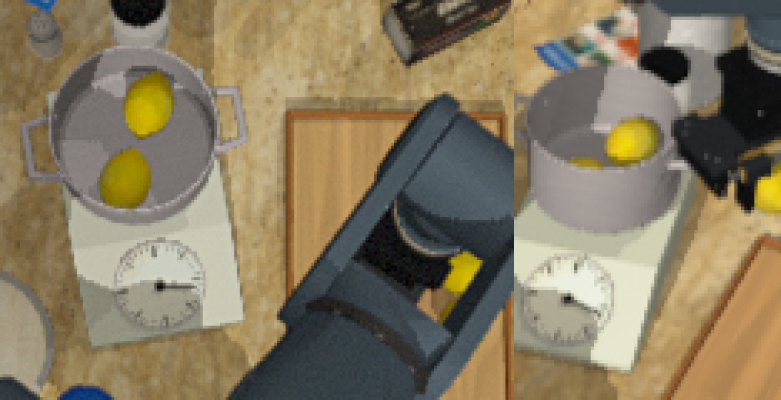

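Request:
jog_arm(
  motion=[0.3,0,0,0,0,0,1,0.7,0,0,0,0,0,1,0.9,-0.1,0,0,0,0,1,0.9,-0.1,0,0,0,0,1,0.9,-0.1,0,0,0,0,1,0.9,0,0,0,0,0,1,0.8,0,0,0,0,0,1,0.44,0,0,0,0,-0.25,1,0,0,0.3,0,0,-1,1,0,0,0.6,0,0,-1,1,0,0,0.8,0,0,-1,1,0,0,0.8,0,0,-1,1],
)

```text
time: 32.42
position: [0.6078, -0.0191, 0.1946]
tool_rot: [0.793, 0.61, -0.001, -0.001]
ft_force: [-0.1, 0.5, -1.2]
grip_width: 0.0539
grip_force: 20.0
```

Request:
jog_arm(
  motion=[0,0,0.7,0,0,0,1,0,0,0.5,0,0,0,1,0,0,0.35,0,0,0,1,0,0,0,0,0,0,1,0,0,0,0,0,0,1],
)

```text
time: 33.05
position: [0.6086, -0.0192, 0.1349]
tool_rot: [0.793, 0.609, -0.0, 0.0]
ft_force: [-1.2, -0.7, -0.3]
grip_width: 0.0543
grip_force: 20.0
```

Request:
jog_arm(
  motion=[0,0,0,0,0,0,-0.4,0,0,0,0,0,0,-0.4,0,0,0,0,0,0,-0.4,0,0,-0.3,0,0,0,-0.4,0,0,-0.7,0,0,0,-0.4,0,0,-1,0,0,0,-0.4,0,0,-1,0,0,0,-0.5,0,0,-1.0,0,0,0,-0.5],
)

```text
time: 34.05
position: [0.6085, -0.0191, 0.2967]
tool_rot: [0.793, 0.609, 0.0, 0.0]
ft_force: [0.9, 0.3, 0.2]
grip_width: 0.0645
grip_force: 0.0
```

```bash
python3 - <<'E'
from h import *
st();lemons('pics/t7.png');plan(.617,-.341,.297,12)
E
```

```text
t 34.05 p [ 0.6085 -0.0191  0.2967] yaw -15.0 q [-0.21  0.44  1.4   0.    1.3   0.05] F [0.9 0.3 0.2] w 0.0645
lemon 306 [ 0.617 -0.341] close 12.0
lemon 628 [ 0.466 -0.351] close 87.0
shift [-7.73  2.21  0.17] turn rz -6.75 (world frame shift then turn)
```

Request:
jog_arm(
  motion=[-0.4,0.1,0,0,0,0,-0.5,-0.9,0.25,0,0,0,0,-0.5,-1,0.3,0,0,0,0,-0.5,-1,0.3,0,0,0,0,-0.5,-1,0.3,0,0,0,0,-0.5,-1,0.3,0,0,0,0,-0.5,-1,0.3,0,0,0,0,-0.5,-0.9,0.25,0,0,0,0,-0.5,-0.53,0.11,0,0,0,0,-0.5,0,0,0.3,0,0,-0.75,-0.5,0,0,0.6,0,0,-1,-0.5,0,0,0.8,0,0,-1,-0.5],
)

```text
time: 35.6
position: [0.6137, -0.3407, 0.2258]
tool_rot: [0.731, 0.683, 0.0, 0.0]
ft_force: [0.7, -0.4, 0.2]
grip_width: 0.0651
grip_force: 0.0
```

Request:
jog_arm(
  motion=[0,0,0.9,0,0,-1,-0.5,0,0,0.9,0,0,-1,-0.5,0,0,0.9,0,0,-1,-0.5,0,0,0.9,0,0,-1,-0.5,0,0,0.7,0,0,0,-0.5,0,0,0.4,0,0,0,-0.5,0,0,0.15,0,0,0,-0.5,0,0,0,0,0,0,-0.5,0,0,0,0,0,0,1,0,0,0,0,0,0,1,0,0,0,0,0,0,1],
)

```text
time: 36.98
position: [0.6148, -0.3412, 0.0337]
tool_rot: [0.629, 0.777, 0.0, 0.001]
ft_force: [0.1, 0.1, 3.1]
grip_width: 0.0538
grip_force: 19.9
```

Request:
jog_arm(
  motion=[0,0,-0.4,0,0,0,1,0,0,-0.8,0,0,0,1,0,0,-1,0,0,0,1,0,0,-1,0,0,0,1,0,0,-1,0,0,0,1,0,0,-1,0,0,0,1,0,0,-0.8,0,0,0,1,0,0,-0.6,0,0,0,1],
)

```text
time: 37.98
position: [0.6137, -0.3405, 0.299]
tool_rot: [0.629, 0.777, -0.0, 0.001]
ft_force: [0.6, -0.8, -1.0]
grip_width: 0.0535
grip_force: 19.9
```

```bash
python3 - <<'E'
from h import *
st();plan(*pan(75),.297,-15)
im=robot.camera('top');im2=robot.camera('scene');cv2.imwrite('pics/t8.png',im);cv2.imwrite('pics/s8.png',im2)
cv2.imwrite('pics/v8.png',np.hstack([cv2.resize(im[110:250,190:370],(514,400),interpolation=3),cv2.resize(im2[120:240,240:320],(267,400),interpolation=3)]))
E
```

```text
t 37.975 p [ 0.6137 -0.3405  0.299 ] yaw 12.0 q [-0.67  0.58  1.14 -0.    1.42 -0.87] F [ 0.6 -0.8 -1. ] w 0.0535
shift [9.87 2.52 0.04] turn rz 6.75 (world frame shift then turn)
```

View pics/v8.png

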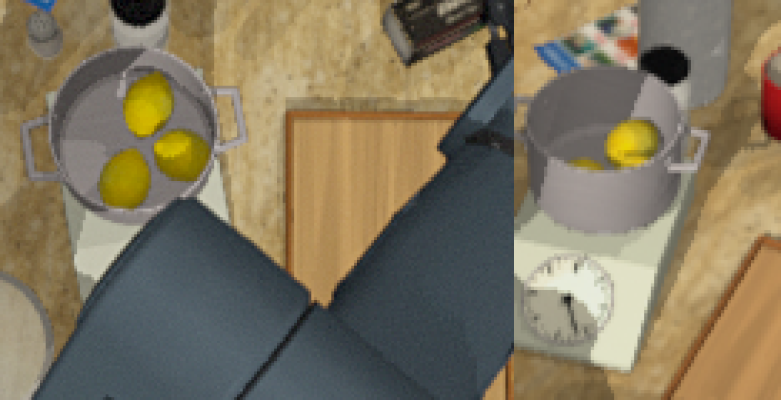

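Request:
jog_arm(
  motion=[0.4,0.1,0,0,0,0,1,0.8,0.2,0,0,0,0,1,1,0.25,0,0,0,0,1,1,0.25,0,0,0,0,1,1,0.25,0,0,0,0,1,1,0.25,0,0,0,0,1,1,0.3,0,0,0,0,1,1,0.25,0,0,0,0,1,1,0.25,0,0,0,0,1,0.9,0.22,0,0,0,0,1,0.5,0.13,0,0,0,0,1,0.27,0.07,0,0,0,0.75,1],
)

```text
time: 39.58
position: [0.6293, 0.0681, 0.295]
tool_rot: [0.649, 0.76, -0.001, -0.001]
ft_force: [-0.0, -0.2, -1.3]
grip_width: 0.0534
grip_force: 19.9
```

Request:
jog_arm(
  motion=[0,0,0.3,0,0,1,1,0,0,0.5,0,0,1,1,0,0,0.7,0,0,1,1,0,0,0.7,0,0,1,1,0,0,0.7,0,0,1,1,0,0,0.6,0,0,1,1,0,0,0.35,0,0,0,1,0,0,0.2,0,0,0,1,0,0,0,0,0,0,1,0,0,0,0,0,0,1],
)

```text
time: 40.83
position: [0.6311, 0.0664, 0.1352]
tool_rot: [0.793, 0.609, 0.001, 0.001]
ft_force: [-0.5, 0.0, -0.3]
grip_width: 0.0531
grip_force: 19.9
```

Request:
jog_arm(
  motion=[0,0,0,0,0,0,-0.4,0,0,0,0,0,0,-0.4,0,0,0,0,0,0,-0.4,0,0,-0.3,0,0,0,-0.4,0,0,-0.7,0,0,0,-0.4,0,0,-1,0,0,0,-0.4,0,0,-1,0,0,0,-0.5,0,0,-1.0,0,0,0,-0.5],
)

```text
time: 41.82
position: [0.6304, 0.0665, 0.2967]
tool_rot: [0.793, 0.609, 0.0, 0.0]
ft_force: [0.5, 0.0, -0.1]
grip_width: 0.0649
grip_force: 0.0
```

```bash
python3 - <<'E'
from h import *
st();plan(.484,.30,.297,-16)
E
```

```text
t 41.825 p [0.6304 0.0665 0.2967] yaw -15.0 q [-0.07  0.48  1.33 -0.    1.33  0.19] F [ 0.5  0.  -0.1] w 0.0649
shift [ 4.69 -5.05 -0.01] turn rz 0.25 (world frame shift then turn)
```

Request:
jog_arm(
  motion=[-0.4,-0.1,0,0,0,0,-1,-0.8,-0.15,0,0,0,0,-1,-1,-0.2,0,0,0,0,-1,-1,-0.2,0,0,0,0,-1,-1,-0.2,0,0,0,0,-1,-1,-0.2,0,0,0,0,-1,-1,-0.2,0,0,0,0,-1,-0.8,-0.1,0,0,0,0,-1,-0.4,0,0,0,0,0,-1],
)

```text
time: 42.95
position: [0.5002, -0.2067, 0.2938]
tool_rot: [0.794, 0.608, -0.0, -0.001]
ft_force: [0.0, 1.0, 0.2]
grip_width: 0.087
grip_force: 0.0
```

```bash
python3 - <<'E'
from h import *
st();lemons()
im=robot.camera('top');im2=robot.camera('scene');cv2.imwrite('pics/t9.png',im);cv2.imwrite('pics/s9.png',im2)
f=lambda a,s:cv2.resize(a,s,interpolation=3)
cv2.imwrite('pics/v9.png',np.hstack([f(im[120:230,190:275],(309,400)),f(im2[130:240,220:305],(309,400)),np.vstack([f(im[172:216,120:162],(180,190)),f(im2[142:184,172:214],(180,190)),np.zeros((20,180,3),np.uint8)])]))
E
```

```text
t 42.95 p [ 0.5002 -0.2067  0.2938] yaw -15.1 q [-0.6   0.35  1.57 -0.    1.23 -0.33] F [0.  1.  0.2] w 0.087
lemon 161 [ 0.427 -0.359] close 59.0
```

View pics/v9.png

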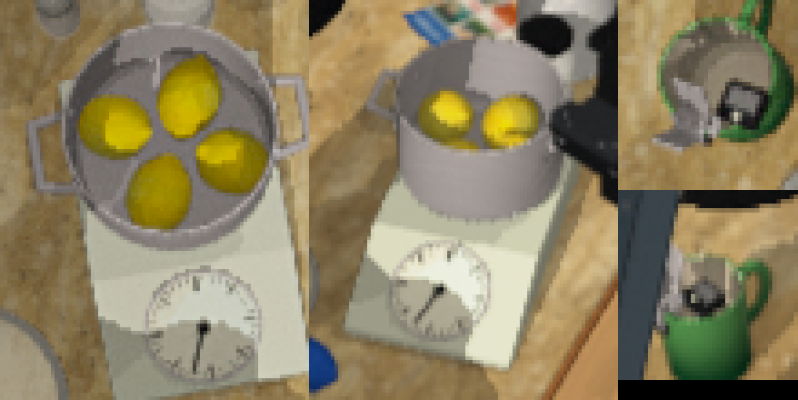

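```bash
python3 - <<'E'
from h import *
t=lambda x,y:('top',120+(x-618)/4.286,172+y/4.318)
h=onz(*t(744,105),.118);print('head top centre',h)
plan(.484,.322,.297,-16)
E
```

```text
head top centre [0.4983644  0.28520207 0.118     ]
shift [12.62 -3.85 -0.06] turn rz 0.23 (world frame shift then turn)
```

Request:
jog_arm(
  motion=[0.5,-0.15,0,0,0,0.23,-1,1,-0.3,0,0,0,0,-1,1,-0.3,0,0,0,0,-1,1,-0.3,0,0,0,0,-1,1,-0.3,0,0,0,0,-1,1,-0.3,0,0,0,0,-1,1,-0.3,0,0,0,0,-1,1,-0.3,0,0,0,0,-1,1,-0.3,0,0,0,0,-1,1,-0.3,0,0,0,0,-1,1,-0.3,0,0,0,0,-1,1,-0.35,0,0,0,0,-1],
)

```text
time: 44.6
position: [0.4918, 0.2782, 0.2942]
tool_rot: [0.798, 0.603, -0.0, -0.0]
ft_force: [-0.2, 0.5, -0.7]
grip_width: 0.0867
grip_force: 0.0
```

Request:
jog_arm(
  motion=[0.8,-0.3,0,0,0,0,-1,0.3,-0.1,0.2,0,0,0,-1,0,0,0.6,0,0,0,-1,0,0,0.8,0,0,0,-1,0,0,0.5,0,0,0,-1,0,0,0,0,0,0,-1,0,0,0,0,0,0,-1],
)

```text
time: 45.48
position: [0.4899, 0.322, 0.2108]
tool_rot: [0.798, 0.602, 0.0, 0.0]
ft_force: [-0.2, 0.8, 0.1]
grip_width: 0.0874
grip_force: 0.0
```

```bash
python3 - <<'E'
from h import *
st();im2=robot.camera('scene');im=robot.camera('top');plan(.484,.322,.134,-16)
f=lambda a,s:cv2.resize(a,s,interpolation=3)
cv2.imwrite('pics/v10.png',np.hstack([f(im2[110:200,150:240],(400,400)),f(im[150:230,110:190],(400,400))]))
E
```

```text
t 45.475 p [0.4899 0.322  0.2108] yaw -15.9 q [ 0.39  0.5   1.56 -0.    1.08  0.67] F [-0.2  0.8  0.1] w 0.0874
shift [-0.05 -0.15  1.94] turn rz 0.02 (world frame shift then turn)
```

View pics/v10.png

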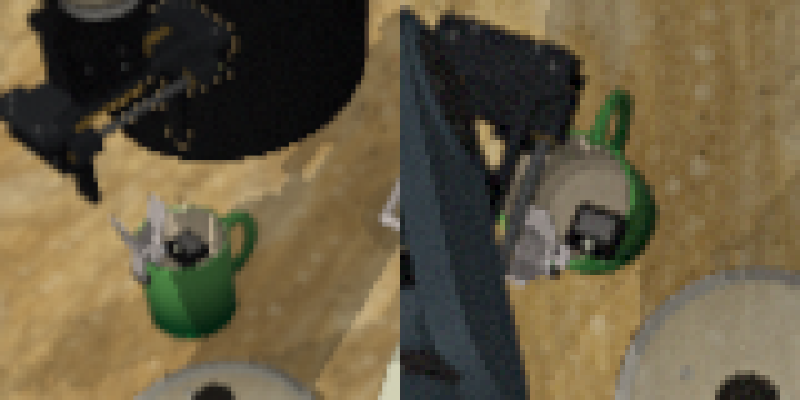

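Request:
jog_arm(
  motion=[-0.05,-0.15,0.3,0,0,0,-1,0,0,0.6,0,0,0,-1,0,0,0.5,0,0,0,-1,0,0,0.35,0,0,0,-1,0,0,0.15,0,0,0,-1,0,0,0,0,0,0,-1,0,0,0,0,0,0,-1],
  grip_force=35,
)

```text
time: 46.45
position: [0.4838, 0.322, 0.135]
tool_rot: [0.798, 0.602, 0.001, 0.0]
ft_force: [0.1, 0.3, 0.1]
grip_width: 0.0874
grip_force: 0.0
```

Request:
jog_arm(
  motion=[0,0,0,0,0,0,0,0,0,0,0,0,0,0,0,0,0,0,0,0,0.3,0,0,0,0,0,0,1,0,0,0,0,0,0,1,0,0,0,0,0,0,1,0,0,0,0,0,0,1],
)

```text
time: 47.32
position: [0.4844, 0.3221, 0.1356]
tool_rot: [0.798, 0.602, 0.001, 0.0]
ft_force: [-1.5, -0.3, 9.2]
grip_width: 0.0249
grip_force: 7.2
```

```bash
python3 - <<'E'
from h import *
o=st();print(o['grip_force'])
E
```

```text
t 47.325 p [0.4844 0.3221 0.1356] yaw -15.9 q [ 0.39  0.6   1.63 -0.    0.91  0.67] F [-1.5 -0.3  9.2] w 0.0249
7.18958418274859
```

Request:
jog_arm(
  motion=[0,0,0,0,0,0,1,0,0,0,0,0,0,1,0,0,0,0,0,0,1,0,0,0,0,0,0,1],
)

```text
time: 47.82
position: [0.4843, 0.3222, 0.1362]
tool_rot: [0.798, 0.602, 0.002, 0.0]
ft_force: [-0.8, -0.9, 9.5]
grip_width: 0.0192
grip_force: 35.0
```

Request:
jog_arm(
  motion=[0,0,-0.1,0,0,0,1,0,0,-0.3,0,0,0,1,0,0,-0.5,0,0,0,1,0,0,-0.8,0,0,0,1,0,0,-0.8,0,0,0,1,0,0,-0.8,0,0,0,1,0,0,-0.8,0,0,0,1,0,0,-0.5,0,0,0,1,0,0,0,0,0,0,1],
)

```text
time: 48.95
position: [0.484, 0.3221, 0.3204]
tool_rot: [0.798, 0.602, 0.002, 0.001]
ft_force: [0.3, 0.0, -1.3]
grip_width: 0.0188
grip_force: 35.0
```

```bash
python3 - <<'E'
from rim import *
st();im=robot.camera('top');im2=robot.camera('scene');cv2.imwrite('pics/t11.png',im);cv2.imwrite('pics/s11.png',im2)
rim(im,.180);rim(im2,.180,cam='scene')
f=lambda a,s:cv2.resize(a,s,interpolation=3)
a=im.copy()
cv2.imwrite('pics/v11.png',np.hstack([f(im2[90:190,150:250],(400,400)),f(im[120:190,200:270],(400,400))]))
E
```

```text
t 48.95 p [0.484  0.3221 0.3204] yaw -15.9 q [0.4  0.38 1.44 0.   1.32 0.67] F [ 0.3  0.  -1.3] w 0.0188
rim [0.6059 0.0225 0.0869] 36 120
rim [0.6223 0.0258 0.091 ] 33 120
```

View pics/v11.png

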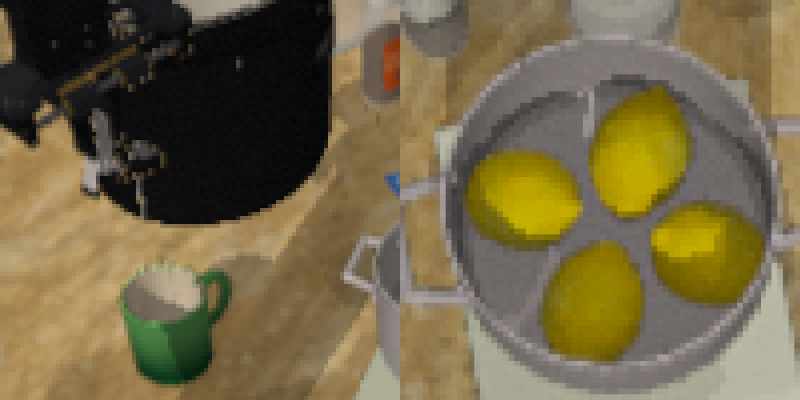

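```bash
python3 - <<'E'
from h import *
c=lambda x,y:onz('top',200+(x-400)/5.714-.4,120+y/5.714-.4,.180)[:2]
L,R,B,T=c(450,200),c(772,205),c(608,362),c(605,42);print(L,R,B,T,(L+R)/2,(B+T)/2)
for f,cam in(('t11','top'),('s9','scene')):
  im=cv2.imread(f'pics/{f}.png').astype(np.float32)
  from scipy.optimize import least_squares
  for rg in ((.080,.096),):
    s=np.array([.618,.023,.087])
    for it in range(8):
      X=[]
      for a in np.radians(np.arange(0,360,3)):
        r=np.arange(s[2]-.007,s[2]+.007,.0005);P=np.stack([s[0]+r*np.cos(a),s[1]+r*np.sin(a)],1)
        M=np.array([proj(cam,(*p,.180)) for p in P],np.float32)[None];v=cv2.remap(im,M[...,0],M[...,1],1)[0]
        w=v.min(1);  # blue channel: grey rim bright, wood/lemon dark in blue
        k=int(w.argmax())
        if 2<k<len(r)-3 and w[k]-max(w[0],w[-1])>8:X.append(P[k])
      X=np.array(X);q=least_squares(lambda q:np.hypot(X[:,0]-q[0],X[:,1]-q[1])-q[2],s,loss='soft_l1',f_scale=.001);s=q.x
    print(f,s.round(4),len(X),np.median(abs(q.fun)))
E
```

```text
[0.61827601 0.10603872] [ 0.62001162 -0.05929916] [0.53622116 0.02275005] [0.70387849 0.02890842] [0.61914381 0.02336978] [0.62004982 0.02582923]
t11 [0.6201 0.0242 0.0863] 105 0.0005351734844707412
s9 [0.6165 0.0255 0.0865] 33 0.000834355487474403
```

```bash
python3 - <<'E'
from h import *
for n,x,y in(('bot',593,303),('right',708,252),('left',525,198),('top',642,152)):
    p=onz('top',200+(x-400)/5.714-.4,120+y/5.714-.4,.108)[:2]-[.6195,.0243];print(n,(p*1000).round(),np.degrees(np.arctan2(p[1],p[0])).round(),np.hypot(*p).round(4))
E
```

```text
bot [-40.   9.] 167.0 0.0413
right [-11. -52.] -101.0 0.053
left [17. 48.] 71.0 0.0508
top [ 44. -15.] -19.0 0.0463
```

Request:
jog_arm(
  motion=[0,0,0,0,0,-0.5,1,0,0,0,0,0,-1,1,0,0,0,0,0,-1,1,0,0,0,0,0,-1,1,0,0,0,0,0,-1,1,0,0,0,0,0,-1,1,0,0,0,0,0,-1,1,0,0,0,0,0,-0.6,1,0,0,0,0,0,0,1],
)

```text
time: 50.18
position: [0.4829, 0.3215, 0.3172]
tool_rot: [0.626, 0.78, -0.001, -0.001]
ft_force: [0.6, 0.2, -0.1]
grip_width: 0.0191
grip_force: 35.0
```

```bash
python3 - <<'E'
from h import *
st();plan(.535,.0056,.32,12.5)
E
```

```text
t 50.175 p [0.4829 0.3215 0.3172] yaw 12.5 q [ 0.39  0.38  1.44 -0.    1.32  0.18] F [ 0.6  0.2 -0.1] w 0.0191
shift [-7.99 -0.44 -0.07] turn rz -0.0 (world frame shift then turn)
```

Request:
jog_arm(
  motion=[-0.3,0,0,0,0,0,1,-0.7,0,0,0,0,0,1,-0.9,-0.1,0,0,0,0,1,-0.9,-0.1,0,0,0,0,1,-0.9,-0.1,0,0,0,0,1,-0.9,0,0,0,0,0,1,-0.9,-0.1,0,0,0,0,1,-0.9,0,0,0,0,0,1,-0.8,0,0,0,0,0,1,-0.5,0,0,0,0,0,1,-0.29,-0.04,0,0,0,0,1,0,0,0,0,0,0,1],
)

```text
time: 51.68
position: [0.535, 0.0056, 0.3183]
tool_rot: [0.626, 0.779, 0.0, -0.0]
ft_force: [-0.0, 0.7, -1.2]
grip_width: 0.0191
grip_force: 35.0
```

Request:
jog_arm(
  motion=[0,0,0.3,0,0,0,1,0,0,0.4,0,0,0,1,0,0,0.3,0,0,0,1,0,0,0,0,0,0,1,0,0,0,0,0,0,1],
)

```text
time: 52.3
position: [0.5354, 0.0061, 0.2785]
tool_rot: [0.626, 0.78, 0.0, 0.0]
ft_force: [0.4, -0.1, -1.0]
grip_width: 0.0195
grip_force: 35.0
```

```bash
python3 - <<'E'
from h import *
st();im=robot.camera('top');im2=robot.camera('scene');cv2.imwrite('pics/t12.png',im);cv2.imwrite('pics/s12.png',im2);plan(.535,.0056,.222,12.5)
f=lambda a,s:cv2.resize(a,s,interpolation=3)
cv2.imwrite('pics/v12.png',np.hstack([f(im2[120:220,220:320],(400,400)),f(im[120:220,190:290],(400,400))]))
E
```

```text
t 52.3 p [0.5354 0.0061 0.2785] yaw 12.5 q [-0.2   0.35  1.6   0.    1.19 -0.42] F [ 0.4 -0.1 -1. ] w 0.0195
shift [-0.   -0.02  1.42] turn rz -0.0 (world frame shift then turn)
```

View pics/v12.png

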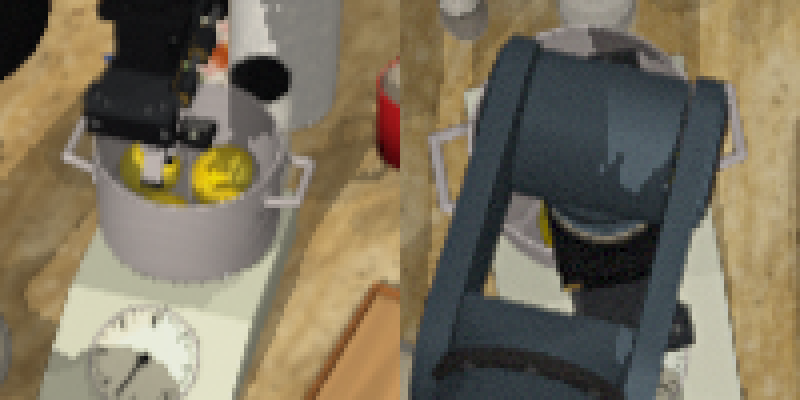

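Request:
jog_arm(
  motion=[0,0,0.2,0,0,0,1,0,0,0.3,0,0,0,1,0,0,0.3,0,0,0,1,0,0,0.2,0,0,0,1,0,0,0.15,0,0,0,1,0,0,0.1,0,0,0,1,0,0,0,0,0,0,1,0,0,0,0,0,0,1],
)

```text
time: 53.4
position: [0.5354, 0.0058, 0.2286]
tool_rot: [0.626, 0.78, 0.0, 0.0]
ft_force: [0.1, -0.5, 0.0]
grip_width: 0.0193
grip_force: 35.0
```

Request:
jog_arm(
  motion=[0,0,0.1,0,0,0,1,0,0,0.1,0,0,0,1,0,0,0,0,0,0,1,0,0,0,0,0,0,1],
)

```text
time: 53.9
position: [0.5349, 0.0059, 0.2203]
tool_rot: [0.626, 0.78, -0.0, -0.0]
ft_force: [-0.7, -0.0, -0.4]
grip_width: 0.019
grip_force: 35.0
```

Request:
jog_arm(
  motion=[0,0,0.1,0,0,0,1,0,0,0,0,0,0,1,0,0,0,0,0,0,1,0,0,0,0,0,0,1],
)

```text
time: 54.4
position: [0.535, 0.0059, 0.2164]
tool_rot: [0.626, 0.78, -0.0, -0.0]
ft_force: [-1.7, -0.4, 2.3]
grip_width: 0.0194
grip_force: 35.0
```

Request:
jog_arm(
  motion=[0,0,0.1,0,0,0,1,0,0,0,0,0,0,1,0,0,0,0,0,0,1,0,0,0,0,0,0,1],
)

```text
time: 54.9
position: [0.5352, 0.0058, 0.2142]
tool_rot: [0.626, 0.78, 0.0, 0.001]
ft_force: [-4.1, -0.1, 13.0]
grip_width: 0.0191
grip_force: 35.0
```

Request:
jog_arm(
  motion=[0,0,-0.06,0,0,0,1,0,0,0,0,0,0,0.52,0,0,0.02,0,0,0,0.44,0,0,0.02,0,0,0,0.36,0,0,0.02,0,0,0,0.28,0,0,0.02,0,0,0,0.2,0,0,0.02,0,0,0,0.12,0,0,0.02,0,0,0,0.04,0,0,0,0,0,0,-0.05,0,0,0,0,0,0,-0.2,0,0,0,0,0,0,-0.5,0,0,0,0,0,0,-0.5],
)

```text
time: 56.4
position: [0.5342, 0.006, 0.2093]
tool_rot: [0.626, 0.78, -0.001, -0.001]
ft_force: [-1.1, 0.5, -0.2]
grip_width: 0.0623
grip_force: 0.3
```

```bash
python3 - <<'E'
from h import *
st()
E
```

```text
t 56.4 p [0.5342 0.006  0.2093] yaw 12.5 q [-0.2   0.44  1.68 -0.    1.02 -0.42] F [-1.1  0.5 -0.2] w 0.0623
```

Request:
jog_arm(
  motion=[0,0,0,0,0,0,-0.7,0,0,-0.2,0,0,0,-0.7,0,0,-0.6,0,0,0,-0.7,0,0,-0.9,0,0,0,-0.7,0,0,-0.9,0,0,0,-0.7,0,0,-0.5,0,0,0,-0.7,-0.5,0,0,0,0,0,-0.7,-1,-0.2,0,0,0,0,-0.7,-1,-0.2,0,0,0,0,-0.7,-1,-0.2,0,0,0,0,-0.7,-1,-0.2,0,0,0,0,-0.7,-0.5,-0.1,0,0,0,0,-0.7],
)

```text
time: 57.9
position: [0.5425, -0.2, 0.3324]
tool_rot: [0.627, 0.779, -0.0, -0.001]
ft_force: [-1.3, 1.6, -0.1]
grip_width: 0.074
grip_force: 0.0
```

```bash
python3 - <<'E'
from h import *
st();im=robot.camera('top');im2=robot.camera('scene');cv2.imwrite('pics/t13.png',im);cv2.imwrite('pics/s13.png',im2)
f=lambda a,s:cv2.resize(a,s,interpolation=3)
cv2.imwrite('pics/v13.png',np.hstack([f(im2[130:230,225:305],(400,500)),f(im[130:230,195:275],(400,500))]))
E
```

```text
t 57.9 p [ 0.5425 -0.2     0.3324] yaw 12.3 q [-0.55  0.37  1.42 -0.    1.35 -0.76] F [-1.3  1.6 -0.1] w 0.074
```

View pics/v13.png

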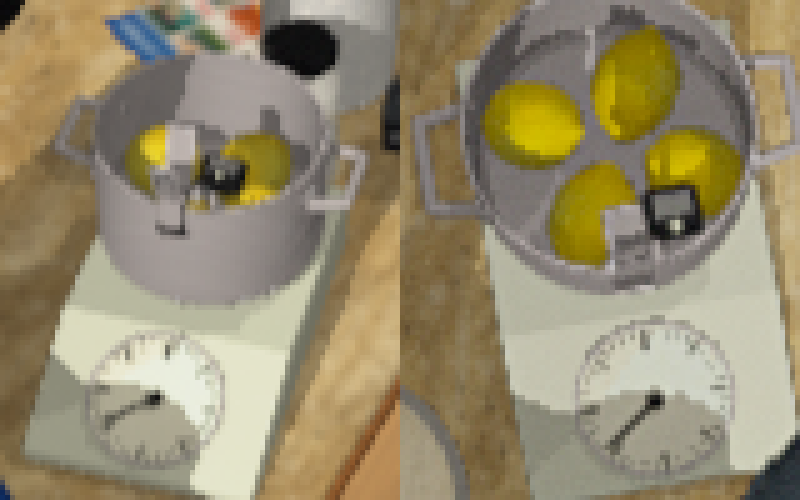

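```bash
python3 - <<'E'
from h import *
B={}
for c,f,b in(('top','t13',(240,160,262,184)),('scene','s13',(262,154,280,176))):
    im=cv2.imread(f'pics/{f}.png');m=cv2.inRange(cv2.cvtColor(im,6),0,75);z=np.zeros_like(m);z[b[1]:b[3],b[0]:b[2]]=m[b[1]:b[3],b[0]:b[2]]
    n,l,s,ce=cv2.connectedComponentsWithStats(z);i=1+s[1:,4].argmax();h=cv2.convexHull(np.argwhere(l==i)[:,::-1].astype(np.int32));x,y,w,hh=s[i][:4];print(c,ce[i],s[i])
    B[c]=(x+w/2-.5,y+hh/2-.5)
print(tri(('top',249.4-.4,172.4-.4),('scene',270-.4,164.4-.4)),tri(('top',*B['top']),('scene',*B['scene'])))
for z in(0,.004,.008):
  print(z,[ (proj(c,(.535+.0098*0,.0056,.1788+z-.022)).round(1)) for c in('scene',)])
# bottom tip of outer jaw ~8mm outside the rim
y=np.array([np.cos(np.radians(12.5)),np.sin(np.radians(12.5))])
for z in(0,.004,.008):print(z,proj('scene',(*(np.array([.535,.0056])-.005*y),.1788+z-.022)).round(1),'obs',225+172/5,130+234/5)
E
```

```text
top [249.14473684 172.17105263] [243 167  13  11  76]
scene [268.74468085 165.57446809] [264 161  11   9  47]
(array([ 0.56616686, -0.01400106,  0.19760537]), np.float64(0.0007250569814668023)) (array([ 0.56637883, -0.0128987 ,  0.19217817]), np.float64(0.0034005259005793387))
0 [array([261. , 175.6])]
0.004 [array([261. , 174.9])]
0.008 [array([261. , 174.1])]
0 [260.6 176.6] obs 259.4 176.8
0.004 [260.6 175.8] obs 259.4 176.8
0.008 [260.6 175. ] obs 259.4 176.8
```

```bash
python3 -c "
from rig import robot;print(robot.hand_in())"
```

```text
the job is handed in; nothing more can be done
None
```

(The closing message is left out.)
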